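Wedge a chrome tube tight in the bench clamp

TASK

Lay the orange wedge flat on the blue bench clamp with its thin end started in the slot between the black jaw and the aluminium rail, then tap its thick end forward with repeated short pushes until it lies straight, fully home, and further taps of about 20 N no longer move it, so that the jaw grips the chrome tube by itself. Be firm but gentle: one push may stop short, but never hammer it or force it on past its stop (the thin tube dents at about twice that push). Let go at the end and leave the other things on the bench where they are.

Things in the scene. Friction and masses are not known exactly. Their poses are not given: they have to be found in the camera images.
- clamp: Blue bench clamp, bolted down. Base plate x -150 to 110 mm, y -119 to 47 mm in its frame, top at z = 12 mm. Origin: underside, mid slot, nominal line of the rail's face. +x is the way the wedge is driven. Along y from +: aluminium rail, slot, black jaw, tube, blue anvil (face y = -88, top z = 48 mm). The plate behind the slot's mouth (x -150 to -30 mm) is bare; the wedge lies on it.
- jaw: Black jaw, 60 mm long, top z = 46 mm, slides along clamp y only (2 N drag, no spring). Its frame is the clamp's when fully open and shifts to -y as it closes; starts 0 to 2 mm closed. Open, its slot face slants from y = -22.5 mm at the mouth to -10.5 mm at x = 30 (1 in 5, matching the wedge). It meets the tube about 6 mm from open; the wedge then stiffens and stops within 5 to 20 mm.
- tube: Chrome tube 32 mm diameter, 220 mm long, 0.8 kg, loose, lying along x on the clamp plate. Origin at the underside of its middle.
- wedge: Orange wedge, 120 long, 28 mm high, about 0.3 kg, flat on the bench, +x to its thin end (away from the robot). Origin: underside, mid length, mid width. Flank y = +12 mm is straight (goes to the rail), the other tapers 1 in 5: width 12 at the thin end (x = 60), 24 at x = 0, 36 mm at the thick end (x = -60).
- wedge_tip (a point): Middle of the wedge's thin end face: (60, 6, 14) mm in the wedge's frame. When the wedge is home this is 65 to 110 mm past the slot's mouth, depending on the rail.
- wedge_head (a point): Middle of the wedge's thick end face, where it is pushed: (-60, -6, 14) mm in the wedge's frame. Self-locking: it stays in when let go. It slides in against a few N, then stiffens and may catch askew; each new tap of 16 to 20 N straightens it and gains 1 to 8 mm, until three or so taps gain under 1 mm: then it is tight.
- mouth (a point): Middle of the slot's mouth, jaw open, at mid height of a wedge lying on the plate: (-30, -12.2, 26) mm in the clamp's frame, same axes. The slot is 60 mm long (clamp x -30 to 30). Its +y wall is the fixed aluminium rail, 26 mm wide, top z = 46 mm; the rail's face, parallel to x, is nominally at clamp y = 0 but set anywhere within +-3.5 mm of it, unreported.
- star_knob: Bystander: black star-grip knob, 46 mm across, standing 54 mm high on the bench, stud up. Origin at its underside.
- end_sleeve: Bystander: short steel sleeve, 46 mm outside diameter, 45 mm high, standing. Origin at its underside.
Not all that is in view belongs to the job. Several things look just like the wedge: the one meant starts farthest to the robot's right.

How it is judged (in metres and radians):
On the way, in this order (a step that is already met when the one before it is completed fails the run):
1. the thin end of the wedge is started in the slot, the wedge lying flat on the clamp plate (x of wedge_tip in the frame of mouth above 0.003 m and y of wedge_tip in the frame of mouth between -0.016 and 0.012 m and z of wedge_tip in the frame of mouth below 0.006 m and angle between wedge's own z axis and vertical below 0.1 rad), for 0.1 s.
2. the wedge has driven the jaw against the tube: the jaw presses on it with over 5 N (contact force between jaw and tube above 5 N and contact force between wedge and jaw above 4 N), for 0.1 s.
At the end, for the whole second after the job is handed in: The wedge lies flat (within 0.08 rad, not raised over 5 mm) and lined up (within 0.08 rad) in the slot with its thin end over 55 mm past the mouth, at rest, and without the robot's help it keeps the jaw pressed on the tube with over 4 N (contact force between jaw and tube above 4 N and contact force between wedge and jaw above 3 N and x of wedge_tip in the frame of mouth above 0.055 m and z of wedge_tip in the frame of mouth below 0.005 m and angle between wedge's own z axis and vertical below 0.08 rad and angle between the x axis of wedge and the x axis of clamp, either way round below 0.08 rad and linear speed of wedge below 0.01 m/s); the robot touches nothing.
It fails at once if the tube is dented: the jaw presses on it with over 45 N (contact force between jaw and tube above 45 N).
It fails at once if the star knob is moved over 30 mm (distance of star_knob from where it was at the start of the episode above 0.03 m).
It fails at once if the steel sleeve is moved over 30 mm (distance of end_sleeve from where it was at the start of the episode above 0.03 m).
It also fails if it takes over 61 s, if anything falls off the work surface, if the arm or the gripper's body presses on something with over 40 N, if the wrist force passes 120 N, or if a joint passes its speed limit or range.

ROBOT

A 6-joint arm with a two-finger parallel gripper is mounted at the origin on the work surface. World frame = base frame: x ahead of the robot, y to its left, z up, the work surface at z = 0. Lengths are in mm, angles in rad, forces in N, time in s.
With the tool pointing down it reaches from about 375 to 975 mm from the base axis. Payload 3.8 kg.
Tool frame: the origin (TCP) lies midway between the tips of the shut fingers; the grasp point (between the pads) lies 19 mm behind it; z points along the fingers, y is the direction in which the jaws open and shut (so a half turn about z gives the same grasp; the last joint's range is limited). The gripper opens to 85 mm and grips with 20 to 120 N. Pads are 22 mm wide; open, the fingers measure 114 mm over their backs; the gripper's body (76 mm by 85 mm) begins 54 mm behind the grasp point. The pads swing forward as they close: fully open they stand 13 mm farther back than shut.
Start: joints at [1.086, 0.264, 1.604, -0, 1.274, -0.037], TCP at [292.261, 608.442, 231.28] pointing down, gripper open.
Joint ranges: [-2.63, 2.63], [-0.94, 2.18], [0.31, 2.57], [-1.31, 4.45], [0, 2.66], [-2.55, 2.55]. Speed limits (rad/s): [2.57, 2.57, 3.14, 3.14, 3.14, 3.14].

INTERFACE

Orientations are given as a 3x3 rotation matrix whose columns are the frame's x, y, z axes.
In Python, from bench import bot gives the robot as it stands. The module is installed in compiled form; this text tells all that it offers.
- The arm moves only by the tool apply_moves, never from a script. Its argument "steps" is a list that holds one entry, the list of rows, each a list of 7 numbers: the opening, from 0 (shut) to 1 (fully open), then the shift along the tool's x, y, z in cm, then the turn, a rotation vector about the tool's x, y, z in rad. A call has 1 to 20 rows; each row is the pose to reach, as a shift and turn from the pose commanded when the call began, along the tool's axes at that moment; what a row does not reach only later rows make up. A row lasts 1/12 s, in which the tool goes at most 41.7 mm and 7.16 degrees, less where a joint would pass 70% of its speed; a pose out of reach is approached as far as the arm can. A call with a gripper value outside its range is refused whole. The fingers move at their own pace and stop on an object; "grip_force" is the grip in N (left out, the last holds). Time passes only in rows, so rows that repeat a pose let the fingers close. It gives the time, the measured TCP pose, the force and the opening at its end, in the units of the state.
- bot.get_state(): the state, without advancing time (a new reading comes with each control period).
- bot.camera(name): name is "scene" or "top" or "wrist"; returns a dict with "image" (420x560x3 uint8, blue, green, red), "intrinsics" (3x3 intrinsics, pixels), "view" (4x4, takes a point from world to camera coordinates). Camera axes: x right, y up, looking along -z (the intrinsics and any distortion apply to the point x, -y, -z); pixel columns grow to the right and rows downward; lengths in mm; the calibration is good to about 2 mm. A picture is of the moment at which its call begins. There is no depth.
- bot.close_job(): hands the job in, once; it reports no verdict.
Trained networks look in the newest picture that a camera, given by its name, has taken for a name from the list of things; names that differ only in an ending like _2 or _b are one class to them, and where a whole thing is asked for, a point or a joint stands for the part that bears it (a point fixed in the world has none). Each returns a list of dicts, best first, with "p" (0 to 1); they miss things now and then, are a little off and sometimes report something else, mostly with a low value. They report only what shows in the picture. A call takes as long as a camera call. They do not tell look-alikes from the thing itself.
- bot.outline_of(camera, label): "pixels" (420x560 bool, what is visible of it) and "box" ([left, top, right, bottom] in pixels, round what is visible of it).
The state is a dict: "time": time; "joints": joint angles; "joint_velocities": joint speeds; "effort": joint torques, N m; "tcp_pos": TCP position; "eef_rot": TCP orientation; "force": force on the tool from outside, world axes, zero at the start; "torque": the same for the moment, N m; "finger_gap": opening from 0.0 (shut) to 1.0 (fully open).
Only numpy, scipy, OpenCV 4.12 (cv2) and the standard library are available. Lean on these libraries where they do the work, as an engineer would, in place of code of your own. Each camera call takes 0.05 s, during which the arm holds its last target.

## Working session

There is one attempt and no reset: what is moved stays moved. The work goes in short steps, Python scripts to look and compute and a tool call to move; the robot and the scene stay as the last step left them, time stands still between calls to the robot, and variables do not carry over. Pictures are saved under pics/ and viewed, and the job is handed in when it is done.

Besides the shell and the picture viewer there is one more tool, called after "Call:" by a JSON object that holds its "name" and its "arguments". apply_moves: Moves the arm, as the interface text tells. Its arguments: {"type":"object","properties":{"steps":{"type":"array"},"grip_force":{"type":"number"}},"required":["steps"]}

```bash
mkdir -p pics; python3 - <<'E'
from bench import bot
import cv2,numpy as np,pickle
d={}
for n in ["scene","top"]:
    c=bot.camera(n); cv2.imwrite(f"pics/{n}0.png",c["image"]); d[n]=c
    print(n,c["intrinsics"].round(1).tolist(),c["view"].round(3).tolist(),[k for k in c])
pickle.dump(d,open("c0.pkl","wb"))
s=bot.get_state(); print(s)
E
```

```text
scene [[394.8, 0.0, 282.9], [0.0, 394.8, 212.0], [0.0, 0.0, 1.0]] [[-0.314, 0.949, 0.016, 28.685], [-0.682, -0.238, 0.692, 336.225], [0.66, 0.207, 0.722, -1304.929], [0.0, 0.0, 0.0, 1.0]] ['image', 'intrinsics', 'view']
top [[445.3, 0.0, 281.8], [0.0, 445.3, 203.5], [0.0, 0.0, 1.0]] [[-0.06, -0.998, 0.007, 138.927], [0.968, -0.056, 0.243, -514.564], [-0.242, 0.021, 0.97, -842.321], [0.0, 0.0, 0.0, 1.0]] ['image', 'intrinsics', 'view']
{'time': 0.1, 'joints': array([ 1.08607780e+00,  2.64704901e-01,  1.60528390e+00,  2.22658244e-05,
        1.27372843e+00, -3.68789912e-02]), 'joint_velocities': array([-9.75282103e-05, -2.75581471e-03, -1.83991505e-03, -1.69236571e-03,
       -4.05531144e-04, -2.67974593e-04]), 'effort': array([ 4.46339427e-04, -5.16705465e+01, -3.68589556e+01, -7.67627557e-05,
        6.19161496e-03, -2.45178239e-05]), 'tcp_pos': array([291.94698707, 607.8296405 , 230.04320225]), 'eef_rot': array([[-9.01381847e-01,  4.33023959e-01, -1.00880553e-03],
       [ 4.33025122e-01,  9.01379913e-01, -1.86992023e-03],
       [ 9.95967789e-05, -2.12235029e-03, -9.99997743e-01]]), 'force': array([-0.45706491,  0.25553537, -0.31728338]), 'torque': array([ 0.03691009, -0.05516764,  0.04405314]), 'finger_gap': 1.0014915986318107}
```

View pics/scene0.png

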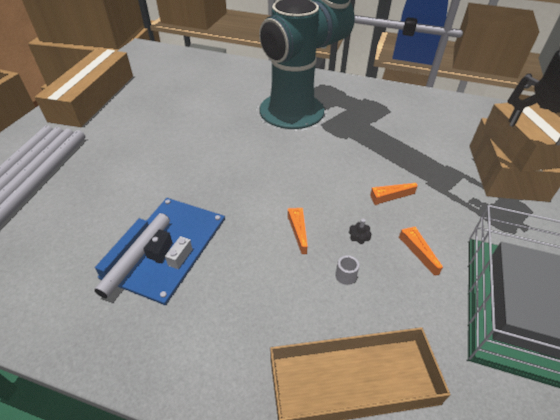

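View pics/top0.png

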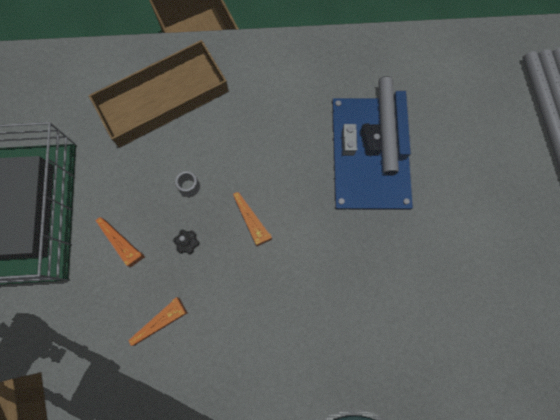

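The candidates for the wedge are the orange wedges in the top view at (252,218), (119,242) and (159,322). In the scene view they are at (299,229), (421,250) and (394,192). The robot's right is −y, which is the right side of the top image and the left side of the scene image, so the wedge is top (252,218) / scene (299,229).

```bash
cat > h.py <<'E'
import numpy as np,cv2,pickle
def proj(c,P):
    P=np.atleast_2d(P).astype(float); V=np.array(c["view"]); q=P@V[:3,:3].T+V[:3,3]
    q=np.c_[q[:,0],-q[:,1],-q[:,2]]; u=q@np.array(c["intrinsics"]).T; return u[:,:2]/u[:,2:]
def ray(c,uv,z):
    V=np.array(c["view"]);R=V[:3,:3];o=-R.T@V[:3,3]
    K=np.linalg.inv(c["intrinsics"]); d=K@np.array([uv[0],uv[1],1.]); d=R.T@np.array([d[0],-d[1],-d[2]])
    return o+d*(z-o[2])/d[2]
def Rz(a): c,s=np.cos(a),np.sin(a); return np.array([[c,-s,0],[s,c,0],[0,0,1.]])
def place(P,x,y,a,z=0): return np.asarray(P,float)@Rz(a).T+[x,y,z]
W=np.array([[60,12],[60,0],[-60,-24],[-60,12]],float)
WP=np.vstack([np.c_[W,np.zeros(4)],np.c_[W,28*np.ones(4)]])
PL=np.array([[-150,-119],[110,-119],[110,47],[-150,47]],float)
def hullmask(c,P,s=4):
    u=proj(c,P); h=cv2.convexHull(u.astype(np.float32))
    m=np.zeros((420*s,560*s),np.uint8); cv2.fillConvexPoly(m,np.round((h+.5)*s-.5).astype(np.int32),255)
    return cv2.resize(m,(560,420),interpolation=cv2.INTER_AREA)/255.
E
python3 - <<'E'
import pickle,cv2,numpy as np
from h import *
d=pickle.load(open("c0.pkl","rb"))
t=d["top"]["image"];s=d["scene"]["image"]
cv2.imwrite("pics/cr1.png",cv2.resize(t[80:255,220:430],None,fx=3.8,fy=3.4*3.8/3.8*1,interpolation=cv2.INTER_CUBIC))
cv2.imwrite("pics/cr2.png",cv2.resize(s[190:305,90:320],None,fx=3.4,fy=3.4,interpolation=cv2.INTER_CUBIC))
for p in [(237,195),(252,218),(338,103),(407,99),(411,205),(341,202)]: print(p,ray(d["top"],p,12).round())
for p in [(291,209),(305,250),(168,202),(221,217),(163,294)]: print(p,ray(d["scene"],p,12).round())
E
```

```text
(237, 195) [559. 203.  12.]
(252, 218) [507. 173.  12.]
(338, 103) [763. -35.  12.]
(407, 99) [ 764. -194.   12.]
(411, 205) [ 515. -170.   12.]
(341, 202) [531. -20.  12.]
(291, 209) [446. 138.  12.]
(305, 250) [558. 207.  12.]
(168, 202) [ 524. -158.   12.]
(221, 217) [527. -13.  12.]
(163, 294) [761. -35.  12.]
```

View pics/cr1.png

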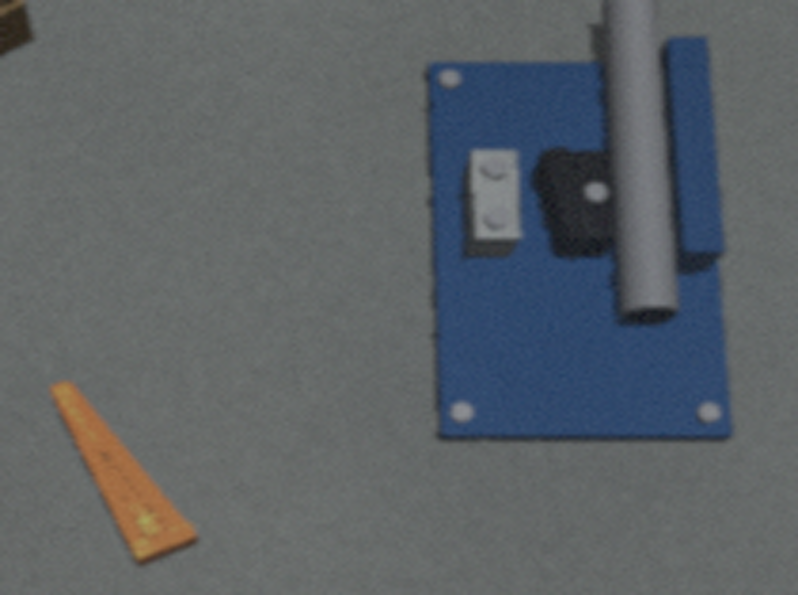

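View pics/cr2.png

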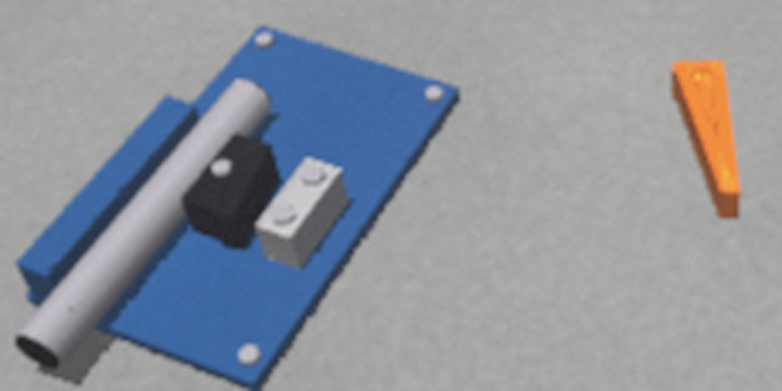

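The crops confirm the pick: the thin end points away from the robot. The clamp's mouth faces the robot. Next I'll fit the poses.

```bash
cat > fit.py <<'E'
import numpy as np,cv2
from h import *
from scipy.optimize import minimize
def soft(img,kind):
    hsv=cv2.cvtColor(img,cv2.COLOR_BGR2HSV)
    if kind=="orange": return ((hsv[...,0]<22)&(hsv[...,1]>120)).astype(np.uint8)
    if kind=="blue": return ((hsv[...,0]>100)&(hsv[...,0]<125)&(hsv[...,1]>110)).astype(np.uint8)
def comp(m,near):
    n,l,st,ce=cv2.connectedComponentsWithStats(m)
    i=1+np.argmin(np.hypot(*(ce[1:]-near).T)+1e4*(st[1:,4]<60)); return (l==i).astype(float)
def fitshape(cams,masks,P,x0,z=0,w=None,step=(8,8,.1)):
    def f(p):
        e=0
        for c,m in zip(cams,masks):
            h=hullmask(c,place(P,p[0],p[1],p[2],z)); d=np.abs(h-m)
            if w is not None: d=d*w
            e+=d.sum()
        return e
    b=None
    x=np.array(x0,float)
    for sc in (1,.4,.15):
        S=np.vstack([x]+[x+sc*np.array(step)*np.eye(3)[k] for k in range(3)])
        r=minimize(f,x,method="Nelder-Mead",options=dict(initial_simplex=S,xatol=.02,fatol=.05)); x=r.x
    return r.x,r.fun
E
python3 - <<'E'
import pickle
from fit import *
d=pickle.load(open("c0.pkl","rb"));T,S=d["top"],d["scene"]
mt=comp(soft(T["image"],"orange"),(252,218));ms=comp(soft(S["image"],"orange"),(299,229))
print(mt.sum(),ms.sum())
x0=(500,172,.5)
for n,c,m in(("top",[T],[mt]),("sc",[S],[ms]),("both",[T,S],[mt,ms])):
    print(n,fitshape(c,m,WP,x0))
# clamp plate: edge-based corners in top by minAreaRect of blue plate + white screws etc
for n,c,near in(("top",T,(370,150)),("sc",S,(165,250))):
    m=soft(c["image"],"blue"); m=cv2.morphologyEx(m,cv2.MORPH_CLOSE,np.ones((3,3)))
    n_,l,st,ce=cv2.connectedComponentsWithStats(m); print([(st[i],ce[i].round()) for i in range(1,n_) if st[i,4]>100])
E
```

```text
616.0 528.0
top (array([5.08797329e+02, 1.78986741e+02, 3.72464180e-01]), np.float64(81.58431372549019))
sc (array([5.06158360e+02, 1.77289317e+02, 3.71330396e-01]), np.float64(45.435294117647054))
both (array([5.07633526e+02, 1.78235501e+02, 3.75942988e-01]), np.float64(134.87058823529412))
[(array([ 333,   91,   79,  118, 5790], dtype=int32), array([370., 159.]))]
[(array([402,   0,  46,  26, 970], dtype=int32), array([426.,  11.])), (array([ 393,   30,   47,   34, 1140], dtype=int32), array([416.,  47.])), (array([  95,  199,  129,  106, 4715], dtype=int32), array([163., 250.]))]
```

```bash
cat > fitc.py <<'E'
import pickle,sys
from fit import *
d=pickle.load(open("c0.pkl","rb"));T,S=d["top"],d["scene"]
PP=np.vstack([np.c_[PL,np.zeros(4)],np.c_[PL,12*np.ones(4)]])
def run():
    mt=comp(soft(T["image"],"blue"),(370,159));ms=comp(soft(S["image"],"blue"),(163,250))
    wt=np.ones((420,560));ws=wt.copy()
    x=np.array([667,-70,-.06])
    for it in range(3):
        # ignore interior and tube/anvil
        out=[]
        for c,m in((T,mt),(S,ms)):
            w=np.ones((420,560),np.uint8)
            I=np.array([[a,b,h] for a in(-45,45) for b in(-130,40) for h in(12,48)])
            for B in ([-150,150,-126,-48,12,52],[-45,45,-60,32,12,50]):
                Q=np.array([[a,b,h] for a in B[:2] for b in B[2:4] for h in B[4:]])
                u=cv2.convexHull(proj(c,place(Q,*x)).astype(np.float32)); cv2.fillConvexPoly(w,u.astype(np.int32),0)
            q=cv2.convexHull(proj(c,place(PP,*x)).astype(np.float32)).astype(np.int32)
            inn=np.zeros((420,560),np.uint8); cv2.fillConvexPoly(inn,q,1); inn=cv2.erode(inn,np.ones((9,9)))
            w[inn>0]=0; 
            out.append(w)
        def f(p,sel):
            return sum((np.abs(hullmask(c,place(PP,*p))-m)*w).sum() for i,(c,m,w) in enumerate(((T,mt,out[0]),(S,ms,out[1]))) if i in sel)
        for sel in((0,),(1,),(0,1)):
            y=x.copy()
            for sc in(1,.3,.1):
                Sx=np.vstack([y]+[y+sc*np.array([8,8,.06])*np.eye(3)[k] for k in range(3)])
                r=minimize(f,y,args=(sel,),method="Nelder-Mead",options=dict(initial_simplex=Sx,xatol=.02,fatol=.02));y=r.x
            print(it,sel,y.round(3),round(r.fun,1),[int(o.sum()) for o in out])
        x=y
    return x
if __name__=="__main__":
    x=run()
    for n,c in(("t",T),("s",S)):
        im=cv2.resize(c["image"],None,fx=4,fy=4,interpolation=cv2.INTER_CUBIC)
        def poly(P,col):
            u=(proj(c,place(P,*x))+.5)*4-.5; cv2.polylines(im,[np.round(u).astype(np.int32)],True,col,1)
        z=lambda P,h:np.c_[np.array(P,float),h*np.ones(len(P))]
        poly(z(PL,12),(0,255,255)); poly(z([[-30,0],[30,0],[30,26],[-30,26]],46),(0,0,255))
        poly(z([[-30,-22.5],[30,-10.5],[30,-45],[-30,-45]],46),(0,255,0))
        poly(z([[-100,-88],[70,-88]],48),(255,255,0))
        c0=(820,350) if n=="t" else None
        im=im[340:860,1300:1700] if n=="t" else im[760:1240,360:920]
        cv2.imwrite(f"pics/fc_{n}.png",im)
E
python3 fitc.py
```

```text
0 (0,) [ 6.66834e+02 -6.55150e+01 -5.90000e-02] 181.2 [225381, 226134]
0 (1,) [ 6.63411e+02 -6.67480e+01 -5.70000e-02] 151.7 [225381, 226134]
0 (0, 1) [ 6.65653e+02 -6.60550e+01 -5.80000e-02] 391.1 [225381, 226134]
1 (0,) [ 6.66932e+02 -6.57730e+01 -6.00000e-02] 163.1 [225433, 226169]
1 (1,) [ 6.6304e+02 -6.6793e+01 -5.3000e-02] 131.6 [225433, 226169]
1 (0, 1) [ 6.66925e+02 -6.62400e+01 -5.70000e-02] 346.6 [225433, 226169]
2 (0,) [ 6.67005e+02 -6.55460e+01 -5.80000e-02] 161.1 [225350, 226236]
2 (1,) [ 6.6313e+02 -6.6455e+01 -5.8000e-02] 138.3 [225350, 226236]
2 (0, 1) [ 6.66852e+02 -6.60810e+01 -5.90000e-02] 340.6 [225350, 226236]
```

View pics/fc_t.png

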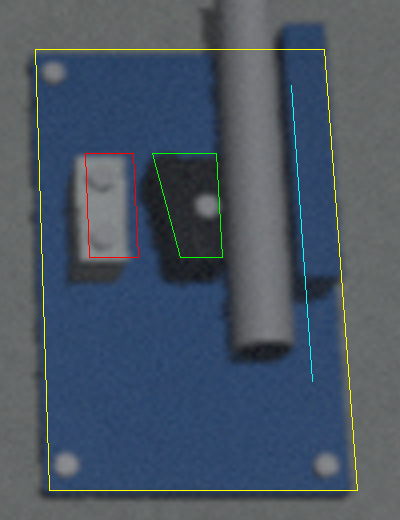

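View pics/fc_s.png

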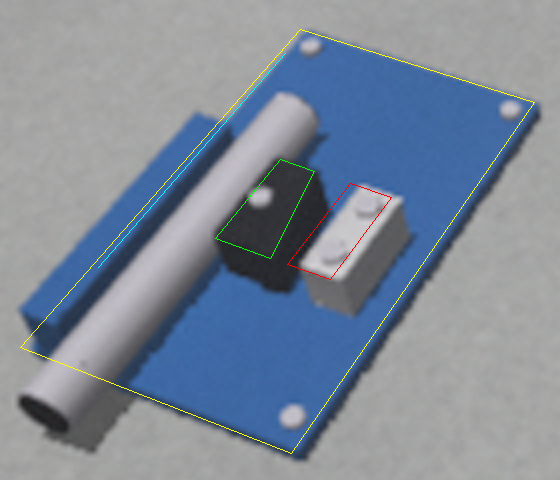

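```bash
python3 - <<'E'
from bench import bot
import cv2,numpy as np
c=bot.camera("wrist"); cv2.imwrite("pics/w0.png",c["image"]); s=bot.get_state()
V=c["view"];R=V[:3,:3];o=-R.T@V[:3,3]; E=s["eef_rot"]
print(c["intrinsics"].round(1).tolist()); print("cam in tool",(E.T@(o-s["tcp_pos"])).round(1),"look",(E.T@(-R[2])).round(3),"right",(E.T@R[0]).round(3))
E
```

```text
[[325.1, 0.0, 280.8], [0.0, 325.1, 213.1], [0.0, 0.0, 1.0]]
cam in tool [ 6.630e+01 -1.000e-01 -1.419e+02] look [-0.264  0.     0.965] right [-0.001  1.    -0.001]
```

View pics/w0.png

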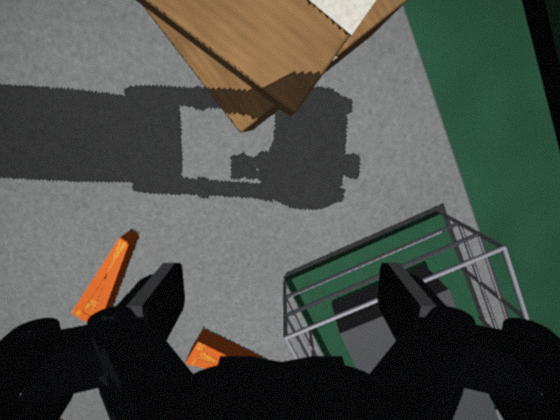

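Call:
{"name": "apply_moves", "arguments": {"steps": [[[1,-5,-5,1,0,0,0.12],[1,-55,-48.9,6,0,0,2.75],[1,-55,-48.9,6,0,0,2.75],[1,-55,-48.9,6,0,0,2.75],[1,-55,-48.9,6,0,0,2.75],[1,-55,-48.9,6,0,0,2.75],[1,-55,-48.9,6,0,0,2.75],[1,-55,-48.9,6,0,0,2.75],[1,-55,-48.9,6,0,0,2.75],[1,-55,-48.9,6,0,0,2.75],[1,-55,-48.9,6,0,0,2.75],[1,-55,-48.9,6,0,0,2.75],[1,-55,-48.9,6,0,0,2.75],[1,-55,-48.9,6,0,0,2.75],[1,-55,-48.9,6,0,0,2.75],[1,-55,-48.9,6,0,0,2.75],[1,-55,-48.9,6,0,0,2.75],[1,-55,-48.9,6,0,0,2.75],[1,-55,-48.9,6,0,0,2.75],[1,-55,-48.9,6,0,0,2.75]]]}}

```text
time: 1.82
tcp_pos: [576.5, -72.8, 170.5]
eef_rot: [[0.982, 0.188, -0.001], [0.188, -0.982, 0.0], [-0.001, -0.0, -1.0]]
force: [-0.2, 0.5, -0.7]
finger_gap: 1.001
```

Call:
{"name": "apply_moves", "arguments": {"steps": [[[1,0,0,0,0,0,0.12],[1,0,0,0,0,0,0.246],[1,0,0,0,0,0,0.246],[1,0,0,0,0,0,0.246]]]}}

```text
time: 2.15
tcp_pos: [576.0, -70.5, 171.0]
eef_rot: [[0.999, -0.044, -0.001], [-0.044, -0.999, 0.0], [-0.001, -0.0, -1.0]]
force: [-0.4, -0.2, 0.7]
finger_gap: 1.001
```

```bash
cat > w.py <<'E'
import sys
from bench import bot
import cv2,pickle,numpy as np
def snap(name,cam="wrist"):
    c=bot.camera(cam); cv2.imwrite(f"pics/{name}.png",c["image"]); c["state"]=bot.get_state(); pickle.dump(c,open(name+".pkl","wb")); 
    s=c["state"]; print(round(s["time"],2),s["tcp_pos"].round(1),"yaw",np.arctan2(s["eef_rot"][1,0],s["eef_rot"][0,0]).round(4),"F",s["force"].round(1),"gap",round(s["finger_gap"],3)); return c
if __name__=="__main__": snap(sys.argv[1],sys.argv[2] if len(sys.argv)>2 else "wrist")
E
python3 w.py w1
```

```text
2.2 [576.1 -70.4 171. ] yaw -0.0437 F [-0.2 -0.2  0.3] gap 1.002
```

View pics/w1.png

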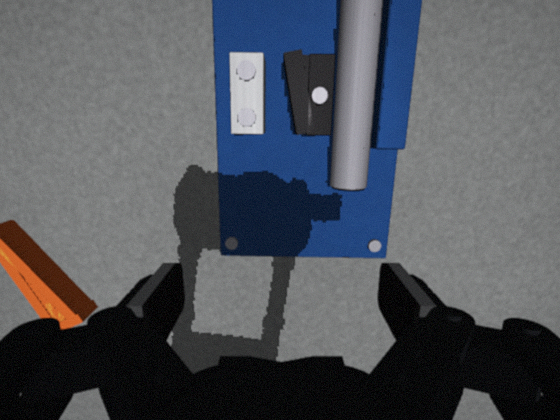

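```bash
python3 - <<'E'
import pickle,cv2,numpy as np
from h import *
c=pickle.load(open("w1.pkl","rb"));im=c["image"]
cr=cv2.resize(im[40:145,215:345],None,fx=5.5,fy=5.5,interpolation=cv2.INTER_CUBIC); cv2.imwrite("pics/w1c.png",np.clip(cr.astype(float)*1.6+15,0,255).astype(np.uint8))
for n,p,z in [("NL",(222,257),12),("NR",(386,257),12),("rail FL",(230,52),46),("FR",(263,52),46),("NR",(264,134),46),("NL",(231,134),46),("screwL",(231.5,243),14),("screwR",(375,246),14)]: print(n,ray(c,p,z).round(1))
E
```

```text
NL [518.2  -9.1  12. ]
NR [ 510.8 -172.3   12. ]
rail FL [696.9 -37.7  46. ]
FR [695.8 -62.4  46. ]
NR [636.1 -59.7  46. ]
NL [637.3 -33.3  46. ]
screwL [533.3 -20.2  14. ]
screwR [ 523.8 -160.4   14. ]
```

View pics/w1c.png

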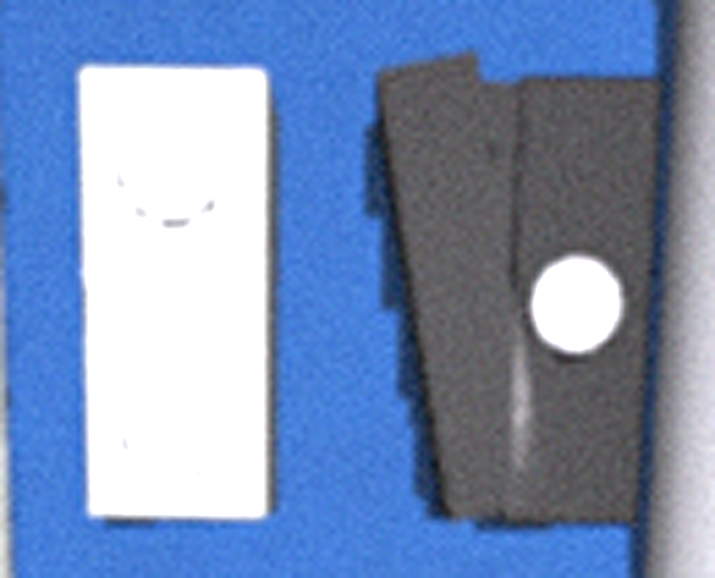

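```bash
python3 - <<'E'
import pickle,cv2,numpy as np
from h import *
c=pickle.load(open("w1.pkl","rb"))
g=lambda x,y:(215+(x+.5)/5.5-.5,40+(y+.5)/5.5-.5)
A=ray(c,g(270,518),46);B=ray(c,g(268,68),46);J=ray(c,g(442,515),46);K=ray(c,g(380,78),46)
print(A.round(1),B.round(1),J.round(1),K.round(1))
u=(B-A)/np.linalg.norm(B-A);print("yaw",np.arctan2(u[1],u[0]));n=np.array([-u[1],u[0],0])
print("gap mouth",(A-J)@n,"far",(A-K)@n,"x far",(K-A)@u)
c0=pickle.load(open("c0.pkl","rb"))
for nme in("top","scene"):
  print(nme,[proj(c0[nme],p).round(1).tolist() for p in(A,J)])
E
```

```text
[636.3 -59.4  46. ] [695.8 -62.7  46. ] [635.6 -84.4  46. ] [693.9 -77.9  46. ]
yaw -0.054261370419752104
gap mouth 24.953872948604793 far 15.287573927295256 x far 58.53405023006803
top [[[356.8, 149.3]], [[368.5, 149.0]]]
scene [[[179.2, 235.7]], [[169.2, 232.6]]]
```

Call:
{"name": "apply_moves", "arguments": {"steps": [[[1,-10,-23.4,6,0,0,-0.53],[1,-10,-23.4,6,0,0,-0.53],[1,-10,-23.4,6,0,0,-0.53],[1,-10,-23.4,6,0,0,-0.53],[1,-10,-23.4,6,0,0,-0.53],[1,-10,-23.4,6,0,0,-0.53],[1,-10,-23.4,6,0,0,-0.53],[1,-10,-23.4,6,0,0,-0.53],[1,-10,-23.4,6,0,0,-0.53]]]}}

```text
time: 2.95
tcp_pos: [487.2, 168.4, 111.2]
eef_rot: [[0.884, 0.468, 0.0], [0.468, -0.884, -0.001], [-0.0, 0.001, -1.0]]
force: [0.3, -0.2, -0.3]
finger_gap: 1.003
```

```bash
python3 w.py w2; python3 - <<'E'
import pickle,cv2
from fit import *
c=pickle.load(open("w2.pkl","rb"))
x=(507.6,178.2,.374)
im=c["image"].copy()
u=np.round(proj(c,place(WP,*x))).astype(np.int32)
print(u.tolist())
cv2.polylines(im,[u[4:]],True,(0,255,0),1);cv2.polylines(im,[u[:4]],True,(255,255,0),1)
cv2.imwrite("pics/w2o.png",im)
E
```

```text
3.0 [488.  167.7 111.6] yaw 0.4849 F [-0.1  0.4 -0.4] gap 1.003
[[275, 101], [291, 103], [302, 256], [259, 252], [274, 98], [292, 100], [304, 271], [257, 266]]
```

View pics/w2o.png

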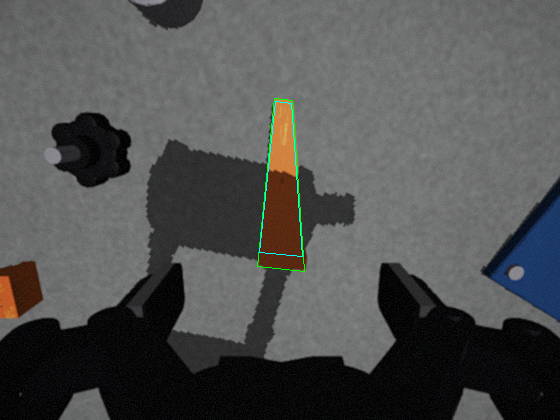

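Call:
{"name": "apply_moves", "arguments": {"steps": [[[1,0.1,0,4,0,0,0],[1,0.1,0,7.5,0,0,0],[1,0.1,0,9.5,0,0,0],[1,0.1,0,10.6,0,0,0],[1,0.1,0,10.6,0,0,0],[0,0.1,0,10.6,0,0,0],[0,0.1,0,10.6,0,0,0],[0,0.1,0,10.6,0,0,0],[0,0.1,0,10.6,0,0,0],[0,0.1,0,10.6,0,0,0],[0,0.1,0,10.6,0,0,0],[0,0.1,0,10.6,0,0,0],[0,0.1,0,10.6,0,0,0]]], "grip_force": 50}}

```text
time: 4.08
tcp_pos: [489.7, 168.8, 7.0]
eef_rot: [[0.885, 0.465, 0.003], [0.465, -0.885, 0.001], [0.003, 0.001, -1.0]]
force: [-0.7, -1.8, 5.0]
finger_gap: 0.323
```

```bash
python3 w.py w3
```

```text
4.13 [489.7 168.8   7. ] yaw 0.4833 F [-1.1 -1.9  5.7] gap 0.328
```

View pics/w3.png

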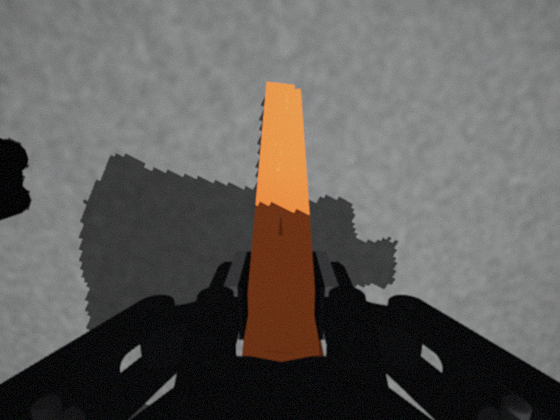

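Call:
{"name": "apply_moves", "arguments": {"steps": [[[0,0,0,-2,0,0,0],[0,0,0,-5,0,0,0],[0,-2,6,-7,0,0,0.1],[0,-4,12,-7,0,0,0.2],[0,-5.5,18,-7,0,0,0.3],[0,-6.2,22,-7,0,0,0.4],[0,-6.4,23.8,-7,0,0,0.433],[0,-6.4,23.8,-7,0,0,0.433],[0,-6.4,23.8,-7,0,0,0.433],[0,-6.4,23.8,-7,0,0,0.433]]]}}

```text
time: 4.97
tcp_pos: [542.3, -74.3, 75.3]
eef_rot: [[0.999, 0.046, 0.0], [0.046, -0.999, -0.0], [0.0, 0.0, -1.0]]
force: [-1.0, 0.1, -4.6]
finger_gap: 0.327
```

```bash
python3 w.py w4
```

```text
5.02 [541.5 -72.7  74.9] yaw 0.0476 F [-0.9  1.5 -4.3] gap 0.326
```

View pics/w4.png

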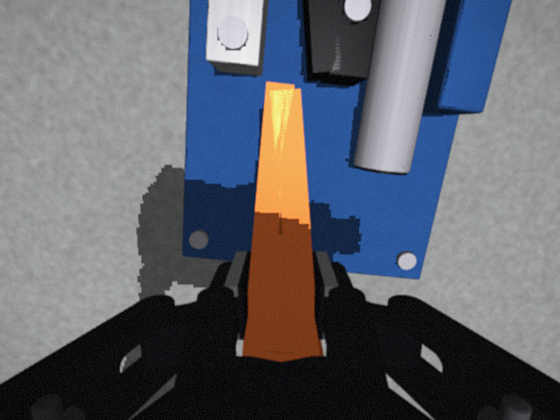

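```bash
cat > ov.py <<'E'
import pickle,cv2,sys
from fit import *
# wedge in tool-frame guess: origin at tool forward 20.1 / +y 2.2 rotated
def ov(name,off=(20.1,2.2,-.107),zoff=-7,refit=True):
    c=pickle.load(open(name+".pkl","rb"));s=c["state"]; t=s["tcp_pos"];yaw=np.arctan2(s["eef_rot"][1,0],s["eef_rot"][0,0])
    wy=yaw+off[2]; o=t[:2]+Rz(wy)[:2,:2]@np.array(off[:2]); z=t[2]+zoff
    A=np.array([636.3,-59.4]);cy=-.0543
    im=c["image"].copy()
    hsv=cv2.cvtColor(im,cv2.COLOR_BGR2HSV)
    m=((hsv[...,0]<25)&(hsv[...,1]>100)).astype(float)
    if refit:
        w=np.zeros((420,560));w[:245]=1
        x,f=fitshape([c],[m],WP,(o[0],o[1],wy),z,w=w,step=(3,3,.04)); print("fit",x.round(3),"res",round(f,1),"guess",o.round(1),round(wy,3))
    else: x=(*o,wy)
    tip=place([[60,12,0]],*x)[0,:2]-A; q=Rz(-cy)[:2,:2]@tip; print("tip flank rel. rail corner (u,n)",q.round(1),"yaw err",round(x[2]-cy,4), "off yaw",round(x[2]-yaw,4))
    u=np.round(proj(c,place(WP,x[0],x[1],x[2],z))).astype(np.int32)
    cv2.polylines(im,[u[4:]],True,(0,255,0),1);cv2.polylines(im,[u[:4]],True,(255,255,0),1)
    B=A+60*np.array([np.cos(cy),np.sin(cy)])
    u=np.round(proj(c,[[*A,46],[*B,46]])).astype(np.int32);cv2.polylines(im,[u],False,(0,0,255),1)
    cv2.imwrite(f"pics/{name}o.png",im); return x
if __name__=="__main__": ov(sys.argv[1])
E
python3 ov.py w4
```

```text
fit [ 5.62588e+02 -7.36190e+01 -6.10000e-02] res 675.6 guess [561.6 -71.7] -0.059
tip flank rel. rail corner (u,n) [-12.8  -6.6] yaw err -0.0063 off yaw -0.1082
```

View pics/w4o.png

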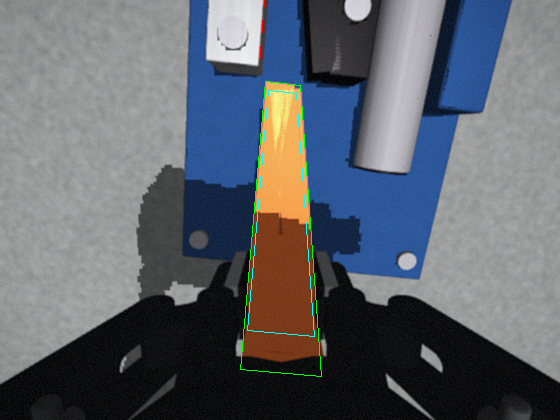

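Call:
{"name": "apply_moves", "arguments": {"steps": [[[0,0.0,-0.2,2,0,0,-0.006],[0,0.0,-0.2,4,0,0,-0.006],[0,0.0,-0.2,5,0,0,-0.006],[0,0.0,-0.2,5.4,0,0,-0.006],[0,0.0,-0.2,5.4,0,0,-0.006],[0,0.0,-0.2,5.4,0,0,-0.006]]]}}

```text
time: 5.52
tcp_pos: [542.3, -69.3, 21.5]
eef_rot: [[0.998, 0.057, 0.0], [0.057, -0.998, -0.0], [0.0, 0.0, -1.0]]
force: [0.4, 0.7, -4.0]
finger_gap: 0.323
```

```bash
python3 w.py w5;python3 ov.py w5
```

```text
5.57 [542.8 -69.6  22. ] yaw 0.0567 F [ 0.8 -0.3 -4.1] gap 0.325
fit [ 5.62469e+02 -6.85430e+01 -4.80000e-02] res 269.2 guess [563.  -68.4] -0.05
tip flank rel. rail corner (u,n) [-13.3  -0.8] yaw err 0.0062 off yaw -0.1049
```

View pics/w5o.png

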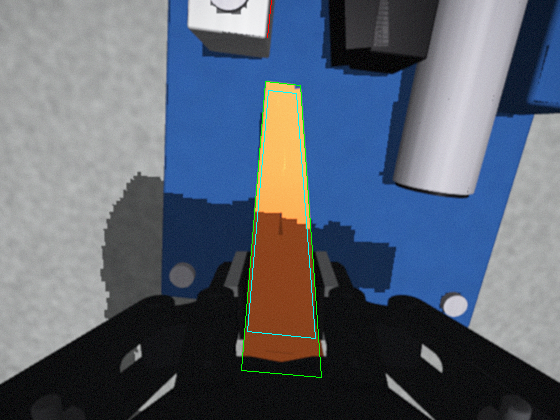

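Call:
{"name": "apply_moves", "arguments": {"steps": [[[0,-0.04,0.35,0.1,0,0,0.006],[0,-0.04,0.35,0.1,0,0,0.006],[0,0.5,0.41,0.15,0,0,0.006],[0,1.1,0.47,0.2,0,0,0.006],[0,1.6,0.53,0.25,0,0,0.006],[0,2.15,0.59,0.25,0,0,0.006],[0,2.15,0.59,0.25,0,0,0.006],[0,2.15,0.59,0.25,0,0,0.006]]]}}

```text
time: 6.23
tcp_pos: [565.2, -74.9, 19.1]
eef_rot: [[0.999, 0.05, 0.002], [0.05, -0.999, -0.0], [0.002, 0.0, -1.0]]
force: [0.5, 0.8, -1.9]
finger_gap: 0.329
```

```bash
python3 w.py w6;python3 ov.py w6; python3 w.py s6 scene; python3 -c "
import cv2;a=cv2.imread('pics/s6.png');cv2.imwrite('pics/s6c.png',cv2.resize(a[170:310,80:280],None,fx=4,fy=4,interpolation=cv2.INTER_CUBIC))"
```

```text
6.28 [564.9 -74.9  19.1] yaw 0.0498 F [ 1.3  0.3 -2.4] gap 0.322
fit [ 5.85374e+02 -7.42140e+01 -5.70000e-02] res 403.2 guess [585.1 -73.9] -0.057
tip flank rel. rail corner (u,n) [10.  -5.7] yaw err -0.0032 off yaw -0.1072
6.33 [564.7 -74.8  19.1] yaw 0.0498 F [ 1.3 -0.8 -1.7] gap 0.328
```

View pics/w6o.png

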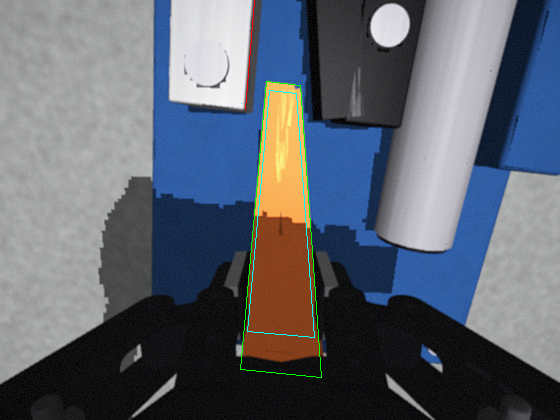

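View pics/s6c.png

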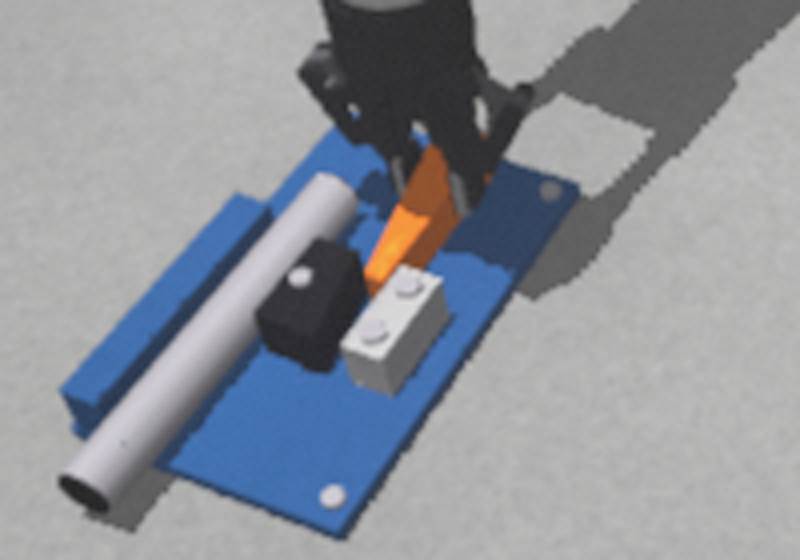

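Call:
{"name": "apply_moves", "arguments": {"steps": [[[0,0.5,0,0,0,0,0],[0,1.0,0,0,0,0,0],[0,1.5,0,0,0,0,0],[0,2.0,0,0,0,0,0],[0,2.5,0,0,0,0,0],[0,3.0,0,0,0,0,0],[0,3.0,0,0,0,0,0]]]}}

```text
time: 6.92
tcp_pos: [595.7, -73.3, 19.1]
eef_rot: [[0.999, 0.05, 0.003], [0.05, -0.999, -0.0], [0.003, 0.0, -1.0]]
force: [0.3, -0.6, 1.6]
finger_gap: 0.328
```

```bash
python3 w.py w7;python3 ov.py w7
```

```text
6.97 [595.7 -73.3  19.1] yaw 0.0498 F [ 1.  -0.1  0.1] gap 0.325
fit [ 6.15954e+02 -7.25400e+01 -5.90000e-02] res 775.2 guess [615.9 -72.2] -0.057
tip flank rel. rail corner (u,n) [40.5 -2.5] yaw err -0.0048 off yaw -0.1089
```

View pics/w7o.png

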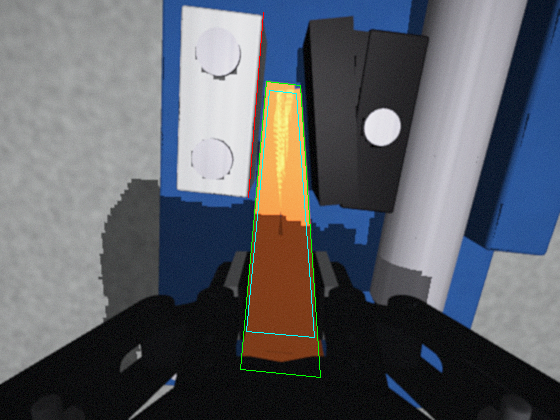

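Call:
{"name": "apply_moves", "arguments": {"steps": [[[0.4,0,0,0,0,0,0],[0.4,0,0,0,0,0,0],[0.4,0,0,0,0,0,0],[0.4,0,0,-2,0,0,0],[0.4,0,0,-5,0,0,0],[0.4,0,0,-7,0,0,0],[0.4,0,0,-7,0,0,0],[0,-3,-0.3,-7,0,0,0.05],[0,-6.8,-0.5,-7,0,0,0.104],[0,-6.8,-0.5,-7,0,0,0.104],[0,-6.8,-0.5,-7,0,0,0.104],[0,-6.8,-0.5,-7,0,0,0.104]]]}}

```text
time: 7.97
tcp_pos: [525.7, -71.7, 88.7]
eef_rot: [[0.999, -0.054, 0.001], [-0.054, -0.999, -0.0], [0.001, 0.0, -1.0]]
force: [0.7, 0.0, 0.8]
finger_gap: 0.003
```

```bash
python3 w.py w8
```

```text
8.02 [526.8 -71.9  89.2] yaw -0.054 F [-0.2 -0.4  0. ] gap -0.0
```

View pics/w8.png

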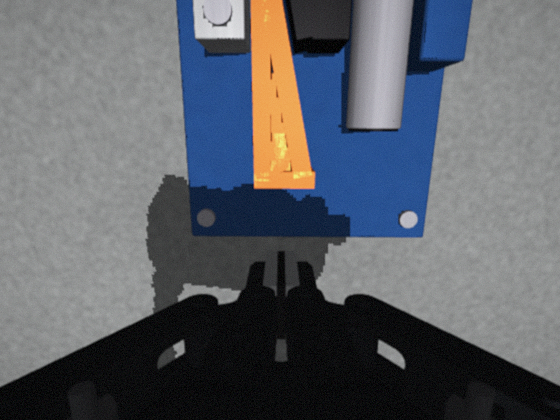

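Call:
{"name": "apply_moves", "arguments": {"steps": [[[0,0,0.1,3.5,0,0,0],[0,0,0.1,6,0,0,0],[0,0,0.1,6.9,0,0,0],[0,0.4,0.1,6.9,0,0,0],[0,0.8,0.1,6.9,0,0,0],[0,0.8,0.1,6.9,0,0,0]]]}}

```text
time: 8.52
tcp_pos: [536.8, -73.5, 21.5]
eef_rot: [[0.999, -0.054, 0.004], [-0.054, -0.999, -0.001], [0.004, 0.0, -1.0]]
force: [0.3, -0.5, 0.6]
finger_gap: 0.003
```

```bash
python3 w.py w9
```

```text
8.57 [536.5 -73.5  21.7] yaw -0.0541 F [-0.7  0.3  0.6] gap -0.001
```

View pics/w9.png

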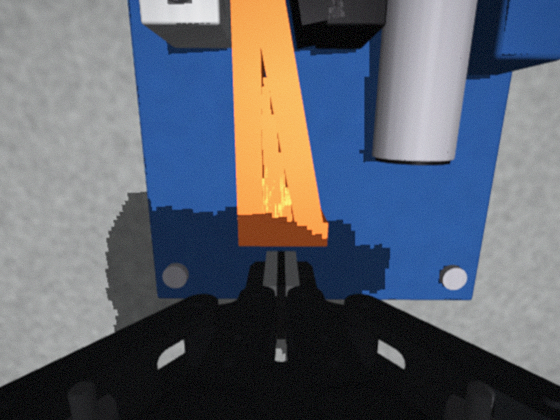

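Call:
{"name": "apply_moves", "arguments": {"steps": [[[0,0.3,0,0,0,0,0],[0,0.5,0,0,0,0,0],[0,0.7,0,0,0,0,0],[0,0.9,0,0,0,0,0],[0,1.1,0,0,0,0,0],[0,1.3,0,0,0,0,0],[0,1.3,0,0,0,0,0]]]}}

```text
time: 9.15
tcp_pos: [546.0, -73.8, 19.6]
eef_rot: [[0.999, -0.054, -0.002], [-0.054, -0.999, 0.0], [-0.002, -0.0, -1.0]]
force: [-3.2, -0.3, 1.5]
finger_gap: 0.001
```

```bash
python3 w.py w10
```

```text
9.2 [546.  -73.7  19.6] yaw -0.0542 F [-2.3  0.2  1.4] gap -0.001
```

View pics/w10.png

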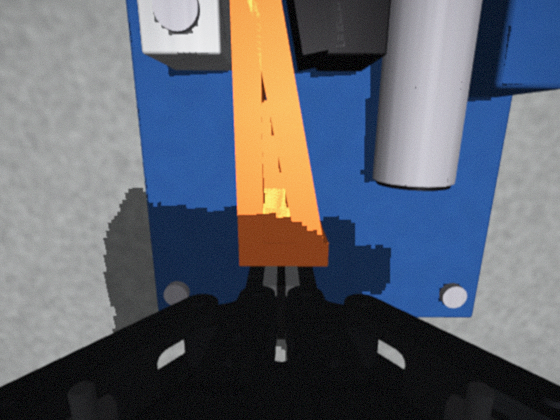

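Call:
{"name": "apply_moves", "arguments": {"steps": [[[0,0.3,0,0,0,0,0],[0,0.6,0,0,0,0,0],[0,0.9,0,0,0,0,0],[0,1.2,0,0,0,0,0],[0,1.5,0,0,0,0,0],[0,1.5,0,0,0,0,0]]]}}

```text
time: 9.7
tcp_pos: [562.6, -74.7, 19.8]
eef_rot: [[0.999, -0.054, 0.001], [-0.054, -0.999, -0.0], [0.001, 0.0, -1.0]]
force: [-0.6, -0.4, 0.5]
finger_gap: -0.003
```

```bash
python3 w.py w11
```

```text
9.75 [562.7 -74.7  20. ] yaw -0.0542 F [-0.  -0.  -0.6] gap -0.001
```

View pics/w11.png

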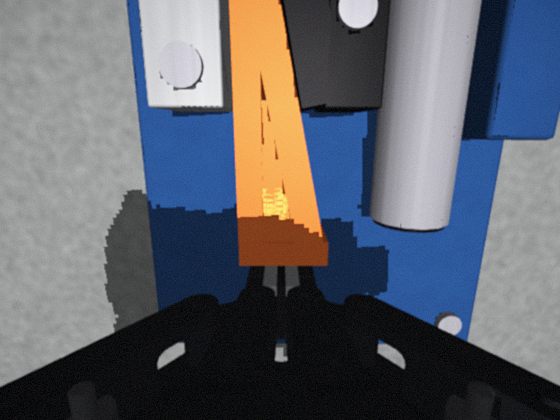

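Call:
{"name": "apply_moves", "arguments": {"steps": [[[0,0.2,0,0,0,0,0],[0,0.4,0,0,0,0,0],[0,0.6,0,0,0,0,0],[0,0.8,0,0,0,0,0],[0,0.8,0,0,0,0,0]]]}}

```text
time: 10.17
tcp_pos: [569.8, -75.0, 19.8]
eef_rot: [[0.999, -0.054, 0.0], [-0.054, -0.999, 0.0], [0.0, -0.0, -1.0]]
force: [-4.2, 1.6, 1.6]
finger_gap: 0.001
```

Call:
{"name": "apply_moves", "arguments": {"steps": [[[0,0.2,0,0,0,0,0],[0,0.4,0,0,0,0,0],[0,0.6,0,0,0,0,0],[0,0.6,0,0,0,0,0]]]}}

```text
time: 10.5
tcp_pos: [574.7, -75.0, 19.5]
eef_rot: [[0.999, -0.054, -0.002], [-0.054, -0.999, 0.001], [-0.002, -0.001, -1.0]]
force: [-5.5, 0.9, 4.3]
finger_gap: 0.001
```

```bash
python3 w.py w12
```

```text
10.55 [574.7 -75.   19.6] yaw -0.0542 F [-5.8  0.9  2.8] gap -0.0
```

View pics/w12.png

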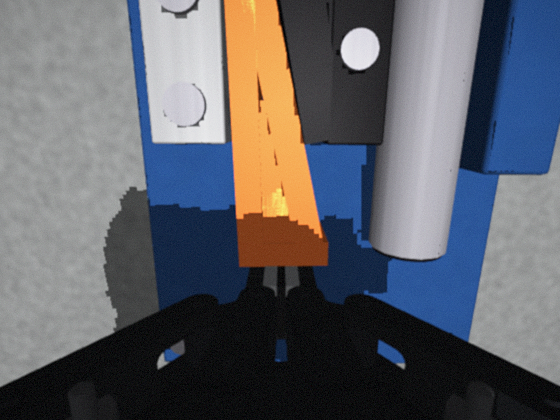

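Call:
{"name": "apply_moves", "arguments": {"steps": [[[0,0.2,0,0,0,0,0],[0,0.4,0,0,0,0,0],[0,0.5,0,0,0,0,0],[0,0.5,0,0,0,0,0]]]}}

```text
time: 10.88
tcp_pos: [579.6, -75.2, 19.4]
eef_rot: [[0.999, -0.054, -0.002], [-0.054, -0.999, 0.001], [-0.002, -0.001, -1.0]]
force: [-5.5, 2.1, 2.8]
finger_gap: 0.003
```

Call:
{"name": "apply_moves", "arguments": {"steps": [[[0,0.2,0,0,0,0,0],[0,0.4,0,0,0,0,0],[0,0.4,0,0,0,0,0]]]}}

```text
time: 11.13
tcp_pos: [583.8, -75.4, 19.3]
eef_rot: [[0.999, -0.054, -0.002], [-0.054, -0.999, 0.001], [-0.002, -0.001, -1.0]]
force: [-4.0, 1.8, 2.1]
finger_gap: 0.001
```

Call:
{"name": "apply_moves", "arguments": {"steps": [[[0,0.2,0,0,0,0,0],[0,0.4,0,0,0,0,0],[0,0.4,0,0,0,0,0]]]}}

```text
time: 11.38
tcp_pos: [588.1, -75.7, 19.3]
eef_rot: [[0.999, -0.054, -0.001], [-0.054, -0.999, 0.001], [-0.001, -0.0, -1.0]]
force: [-4.2, 1.8, 1.3]
finger_gap: -0.003
```

```bash
python3 w.py w13
```

```text
11.43 [588.1 -75.7  19.4] yaw -0.0543 F [-2.7  1.3  0.9] gap -0.002
```

View pics/w13.png

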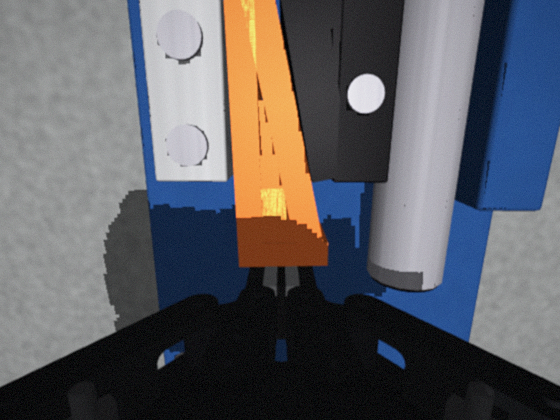

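Call:
{"name": "apply_moves", "arguments": {"steps": [[[0,0.2,0,0,0,0,0],[0,0.3,0,0,0,0,0],[0,0.3,0,0,0,0,0]]]}}

```text
time: 11.68
tcp_pos: [590.9, -75.9, 19.3]
eef_rot: [[0.999, -0.054, -0.001], [-0.054, -0.999, 0.001], [-0.001, -0.0, -1.0]]
force: [-5.5, 3.6, 0.9]
finger_gap: 0.002
```

Call:
{"name": "apply_moves", "arguments": {"steps": [[[0,0.2,0,0,0,0,0],[0,0.3,0,0,0,0,0],[0,0.3,0,0,0,0,0]]]}}

```text
time: 11.93
tcp_pos: [592.2, -75.6, 19.3]
eef_rot: [[0.999, -0.054, -0.005], [-0.054, -0.999, 0.001], [-0.005, -0.001, -1.0]]
force: [-9.4, 3.3, 5.8]
finger_gap: 0.0
```

Call:
{"name": "apply_moves", "arguments": {"steps": [[[0,0.2,0,0,0,0,0],[0,0.3,0,0,0,0,0],[0,0.3,0,0,0,0,0]]]}}

```text
time: 12.18
tcp_pos: [593.8, -75.3, 19.2]
eef_rot: [[0.998, -0.054, -0.008], [-0.054, -0.999, 0.002], [-0.008, -0.002, -1.0]]
force: [-13.3, 4.9, 8.5]
finger_gap: -0.0
```

Call:
{"name": "apply_moves", "arguments": {"steps": [[[0,0.1,0,0,0,0,0],[0,0.15,0,0,0,0,0],[0,0.15,0,0,0,0,0]]]}}

```text
time: 12.43
tcp_pos: [594.6, -75.1, 19.1]
eef_rot: [[0.998, -0.054, -0.009], [-0.054, -0.999, 0.003], [-0.009, -0.002, -1.0]]
force: [-14.7, 4.5, 11.0]
finger_gap: 0.001
```

```bash
python3 w.py w14
```

```text
12.48 [594.6 -75.1  19.1] yaw -0.0542 F [-13.2   6.4  10.5] gap -0.003
```

View pics/w14.png

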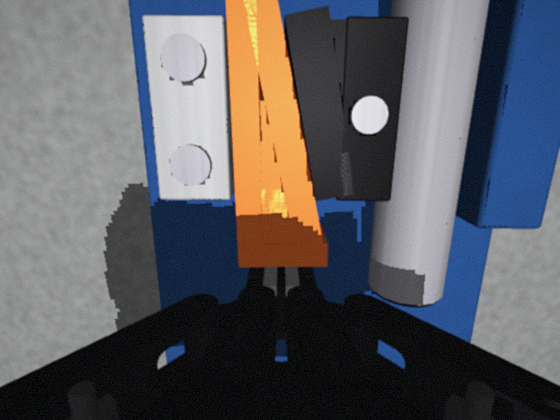

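Call:
{"name": "apply_moves", "arguments": {"steps": [[[0,-0.5,0,0,0,0,0],[0,-1.0,0,0,0,0,0],[0,-1.0,0,0,0,0,0],[0,-1.0,0,0,0,0,0]]]}}

```text
time: 12.82
tcp_pos: [590.1, -76.5, 20.3]
eef_rot: [[0.999, -0.054, 0.003], [-0.054, -0.999, -0.001], [0.003, 0.0, -1.0]]
force: [-0.6, 0.3, 0.6]
finger_gap: -0.0
```

```bash
python3 w.py w15
```

```text
12.87 [590.1 -76.5  20.3] yaw -0.0544 F [-0.6  0.   0.7] gap -0.0
```

View pics/w15.png

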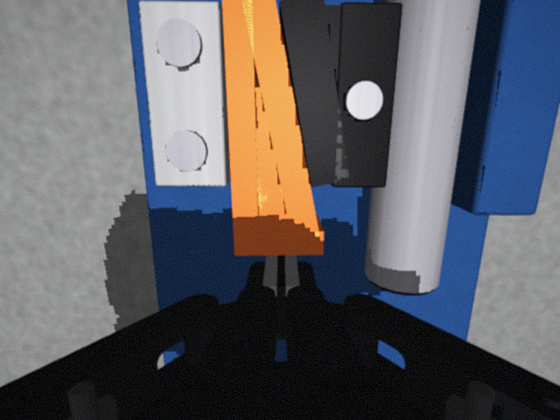

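Call:
{"name": "apply_moves", "arguments": {"steps": [[[0,0.4,-0.1,-0.1,0,0,0],[0,0.7,-0.1,-0.2,0,0,0],[0,1.0,-0.1,-0.2,0,0,0],[0,1.1,-0.1,-0.2,0,0,0],[0,1.1,-0.1,-0.2,0,0,0]]]}}

```text
time: 13.28
tcp_pos: [598.3, -75.2, 21.4]
eef_rot: [[0.999, -0.054, -0.005], [-0.054, -0.999, 0.001], [-0.005, -0.001, -1.0]]
force: [-6.9, 1.3, 5.2]
finger_gap: -0.004
```

Call:
{"name": "apply_moves", "arguments": {"steps": [[[0,0.2,0,-0.05,0,0,0],[0,0.4,0,-0.1,0,0,0],[0,0.4,0,-0.1,0,0,0],[0,0.4,0,-0.1,0,0,0]]]}}

```text
time: 13.62
tcp_pos: [599.0, -75.0, 21.5]
eef_rot: [[0.998, -0.054, -0.011], [-0.054, -0.999, 0.002], [-0.011, -0.001, -1.0]]
force: [-12.0, 2.3, 7.6]
finger_gap: -0.001
```

Call:
{"name": "apply_moves", "arguments": {"steps": [[[0,0.1,0,0,0,0,0],[0,0.3,0,0,0,0,0],[0,0.3,0,0,0,0,0]]]}}

```text
time: 13.87
tcp_pos: [599.1, -75.0, 21.5]
eef_rot: [[0.998, -0.054, -0.018], [-0.054, -0.999, 0.002], [-0.018, -0.001, -1.0]]
force: [-20.7, 1.9, 16.4]
finger_gap: 0.005
```

Call:
{"name": "apply_moves", "arguments": {"steps": [[[0,-0.6,0,0,0,0,0],[0,-1.4,0,0.1,0,0,0],[0,-1.4,0,0.1,0,0,0],[0,-1.4,0,0.1,0,0,0]]]}}

```text
time: 14.2
tcp_pos: [593.5, -75.4, 21.9]
eef_rot: [[0.999, -0.054, 0.001], [-0.054, -0.999, -0.0], [0.001, 0.0, -1.0]]
force: [0.5, 0.2, -0.4]
finger_gap: -0.001
```

```bash
python3 w.py w16
```

```text
14.25 [593.9 -75.5  22.1] yaw -0.0543 F [0.6 0.1 0.5] gap 0.003
```

View pics/w16.png

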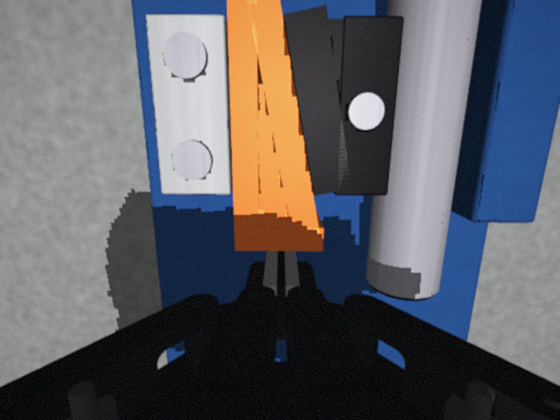

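Call:
{"name": "apply_moves", "arguments": {"steps": [[[0,0.4,0,0,0,0,0],[0,0.8,0,-0.15,0,0,0],[0,1.1,0,-0.3,0,0,0],[0,1.2,0,-0.3,0,0,0],[0,1.2,0,-0.3,0,0,0]]]}}

```text
time: 14.67
tcp_pos: [599.2, -75.7, 22.4]
eef_rot: [[0.998, -0.054, -0.014], [-0.054, -0.999, 0.001], [-0.014, -0.0, -1.0]]
force: [-11.4, -0.8, 3.3]
finger_gap: 0.002
```

Call:
{"name": "apply_moves", "arguments": {"steps": [[[0,0.1,0,-0.05,0,0,0],[0,0.25,0,-0.1,0,0,0],[0,0.25,0,-0.1,0,0,0]]]}}

```text
time: 14.92
tcp_pos: [599.1, -75.7, 22.4]
eef_rot: [[0.998, -0.054, -0.019], [-0.054, -0.999, 0.002], [-0.019, -0.001, -1.0]]
force: [-17.2, -0.9, 4.4]
finger_gap: 0.003
```

Call:
{"name": "apply_moves", "arguments": {"steps": [[[0,-0.8,0,0.2,0,0,0],[0,-1.3,0,0.4,0,0,0],[0,-1.3,0,0.4,0,0,0],[0,-0.8,0,0.4,0,0,0],[0,-0.4,0,0.2,0,0,0],[0,-0.1,0,0,0,0,0],[0,0.05,0,0,0,0,0],[0,0.05,0,0,0,0,0]]]}}

```text
time: 15.58
tcp_pos: [599.3, -75.6, 22.1]
eef_rot: [[0.998, -0.054, -0.02], [-0.054, -0.999, 0.002], [-0.02, -0.001, -1.0]]
force: [-17.5, -1.2, 1.5]
finger_gap: -0.001
```

Call:
{"name": "apply_moves", "arguments": {"steps": [[[0,-0.8,0,0.2,0,0,0],[0,-1.3,0,0.3,0,0,0],[0,-1.3,0,0.3,0,0,0],[0,-0.8,0,0.3,0,0,0],[0,-0.4,0,0.2,0,0,0],[0,-0.1,0,0,0,0,0],[0,0.07,0,0,0,0,0],[0,0.07,0,0,0,0,0]]]}}

```text
time: 16.25
tcp_pos: [599.4, -75.6, 23.3]
eef_rot: [[0.998, -0.053, -0.021], [-0.053, -0.999, 0.002], [-0.021, -0.001, -1.0]]
force: [-23.1, -0.7, 9.1]
finger_gap: -0.003
```

```bash
python3 w.py w17; python3 w.py s17 scene; python3 -c "
import cv2;a=cv2.imread('pics/s17.png');cv2.imwrite('pics/s17c.png',cv2.resize(a[170:310,80:280],None,fx=4,fy=4,interpolation=cv2.INTER_CUBIC))"
```

```text
16.3 [599.4 -75.6  23.3] yaw -0.0534 F [-22.4  -0.3   9.4] gap -0.002
16.35 [599.4 -75.6  23.3] yaw -0.0535 F [-22.6  -0.4  10.1] gap 0.001
```

View pics/s17c.png

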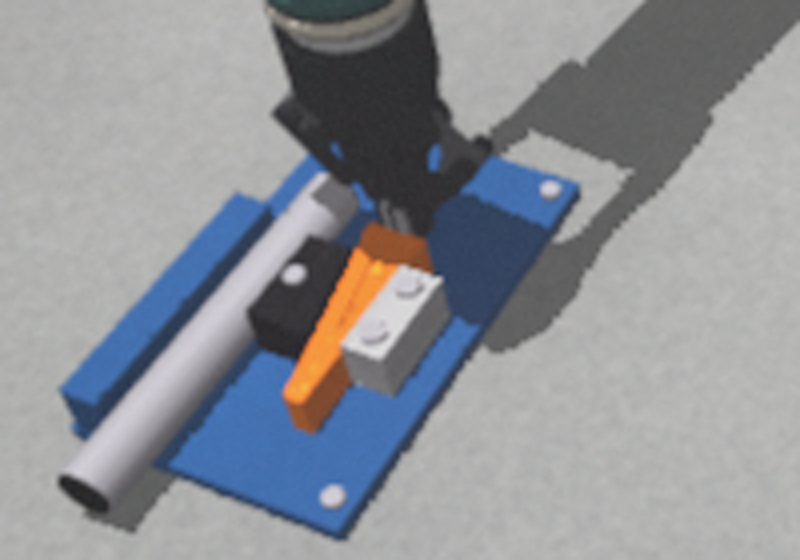

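View pics/w17.png

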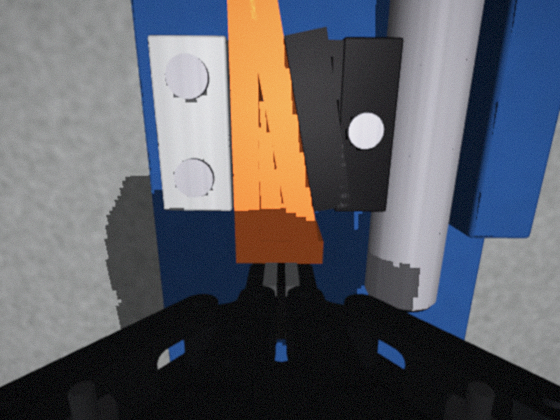

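Call:
{"name": "apply_moves", "arguments": {"steps": [[[0,-0.8,0,0.2,0,0,0],[0,-1.6,0,0.2,0,0,0],[0,-2.5,0,0,0,0,0],[0,-4,0,-3,0,0,0],[0,-5,0,-6,0,0,0],[0,-5,0,-8,0,0,0],[0,-5,0,-8,0,0,0],[0,-5,0,-8,0,0,0]]]}}

```text
time: 17.02
tcp_pos: [561.4, -73.8, 108.8]
eef_rot: [[0.999, -0.054, 0.007], [-0.054, -0.999, -0.001], [0.007, 0.001, -1.0]]
force: [0.6, 0.8, -0.4]
finger_gap: -0.004
```

```bash
python3 w.py w18; python3 w.py t18 top; python3 - <<'E'
import pickle
from fit import *
A=np.array([636.3,-59.4]);cy=-.0543
for n in("w18",):
    c=pickle.load(open(n+".pkl","rb"));im=c["image"].copy();hsv=cv2.cvtColor(im,cv2.COLOR_BGR2HSV)
    m=((hsv[...,0]<25)&(hsv[...,1]>100)).astype(float)
    m=comp(m.astype(np.uint8),(275,120))
    x,f=fitshape([c],[m],WP,(670,-75,cy),12,step=(4,3,.04))
    q=Rz(-cy)[:2,:2]@(place([[60,12,0]],*x)[0,:2]-A); print(x,f,m.sum(),"u,n",q,"yaw err",x[2]-cy)
    u=np.round(proj(c,place(WP,x[0],x[1],x[2],12))).astype(np.int32);cv2.polylines(im,[u[4:]],True,(0,255,0),1);cv2.imwrite("pics/w18o.png",im)
E
```

```text
17.07 [559.9 -73.6 107. ] yaw -0.0541 F [-0.2 -0.5  0.2] gap -0.0
17.12 [558.9 -73.4 105.7] yaw -0.0541 F [ 0.8 -0.4 -0.9] gap 0.001
[ 6.71084679e+02 -7.32609640e+01 -6.44483233e-02] 157.2313725490196 6932.0 u,n [95.60437905 -0.56216138] yaw err -0.01014832330484329
```

View pics/w18o.png

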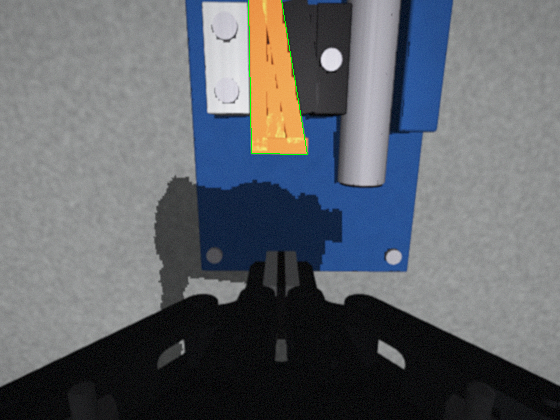

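```bash
python3 -c "
from bench import bot
print(bot.close_job())"
```

```text
the job is handed in; nothing more can be done
None
```

The wedge is home in the slot and the job was handed in after about 17 s of the 61 s allowed; no verdict was reported.

**What I did:** I took the orange wedge farthest to the robot's right and laid it on the clamp plate. With it still gripped, I slid its thin end about 40 mm past the slot's mouth, let go, and pushed its thick end forward with the shut fingers. The push stiffened at about 85–90 mm. After that I used short taps and pushes of about 12–23 N.

**Last checks:**
- **Tightness:** the last four pushes, peaking at about 17–23 N, gained only about 0.3 mm together. One reached about 23 N, slightly over the 20 N asked for.
- **Position:** the final wrist picture puts the thin end 95.6 mm past the mouth. The wedge is about 0.5 mm off the measured rail line, which is inside the calibration error, and about 0.01 rad off the clamp axis.
- **Jaw grip:** I could not read the force between jaw and tube. That the jaw grips the tube is inferred from the stiffening, the stop and the pictures.
- **Hands off:** the fingers were clear of everything and the force read about zero at hand-in. I did not measure the knob, the sleeve or the other wedges again, but the arm never worked near them.

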